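# Reset the walnut cracker's gap to the setting gauge

## Robot

A 6-joint arm with a two-finger parallel gripper is mounted at the origin on the work surface. World frame = base frame: x ahead of the robot, y to its left, z up, the work surface at z = 0. Lengths are in m, angles in rad, forces in N, time in s.
With the tool pointing down it reaches from about 0.375 to 0.9 m from the base axis. Payload 3.1 kg.
Tool frame: the origin (TCP) lies midway between the tips of the shut fingers; the grasp point (between the pads) lies 19 mm behind it; x points along the fingers, z is the direction in which the jaws open and shut, and the axes are right-handed (so a half turn about x gives the same grasp; the last joint's range is limited). The gripper opens to 87 mm and grips with 3 to 60 N. Pads are 19 mm wide; open, the fingers measure 117 mm over their backs; the gripper's body (75 mm by 190 mm) begins 51 mm behind the grasp point.
Start: joints at [-1.333, 0.527, 1.433, -0, 1.181, -0.178], TCP at [0.252, -0.572, 0.223] pointing down, gripper open.
Joint ranges: [-3.08, 3.08], [-0.75, 2.2], [0.22, 2.44], [-1.43, 4.57], [0, 2.65], [-2.85, 2.85]. Speed limits (rad/s): [2.79, 2.79, 3.14, 3.14, 3.14, 3.14].

## Interface

Orientations are given as a unit quaternion [x, y, z, w].
In Python, from rig import robot, optics, workorder gives the robot as it stands.
- The arm moves only by the tool arm_command, never from a script. Its argument "plan" is a list of rows, each a list of 7 numbers: the shift along the tool's x, y, z in cm, then the turn, a rotation vector about the tool's x, y, z in rad, then the finger opening in cm, from 0 to 8.7. In form: [[x, y, z, ax, ay, az, gripper], ...]. A call has 1 to 12 rows; each row shifts and turns the pose as measured when the row begins, along the tool's axes as they then stand; what a row does not reach is not made up. A row lasts 1/8 s, in which the tool goes at most 62.5 mm and 10.7 degrees, less where a joint would pass 70% of its speed; a pose out of reach is approached as far as the arm can. A call with a gripper value outside its range is refused whole. The fingers move at their own pace and stop on an object; "grip_force" is the grip in N (left out, the last holds). Time passes only in rows, so rows that do not move let the fingers close. It gives the time, the measured TCP pose, the force and the opening at its end, in the units of the state.
- robot.get_obs(): the state, without advancing time (a new reading comes with each control period).
- optics.camera(name): name is "scene" or "top"; returns (picture, depth): 384x512x3 uint8, blue, green, red; 384x512 float32, m along the optical axis (not along the pixel's ray), 0 where there is no reading.
- optics.camera_info(name): a dict with "mtx" (3x3 intrinsics, pixels), "position" and "rotation" of the camera in the world. Camera axes: x right, y down, z forward; pixel columns grow to the right and rows downward; lengths in m; the calibration is good to about 2 mm. A picture is of the moment at which its call begins. camera_info takes no time and is no camera call.
- workorder.hand_in(): hands the job in, once; it reports no verdict.
The state is a dict: "time": time; "q": joint angles; "joint_velocities": joint speeds; "joint_torque": joint torques, N m; "position": TCP position; "tool_rot": TCP orientation; "ft_force": force on the tool from outside, world axes, zero at the start; "moment": the same for the moment, N m; "grip_width": finger opening in m.
Only numpy, scipy, OpenCV 4.12 (cv2) and the standard library are available. Lean on these libraries where they do the work, as an engineer would, in place of code of your own. Each camera call takes 0.05 s, during which the arm holds its last target. There are 200 camera calls.

## Task

Set the green walnut cracker to the brass gauge that stands in its anvil cup: loosen the brass jam nut, turn the adjuster screw above it clockwise until its foot bears lightly but definitely on the gauge without crushing it, then tighten the jam nut firmly again, without over-tightening it. Do not turn the screw while the nut is tight; leave the gauge in its cup and everything else on the counter where it is, and let go.

Things in the scene. Friction and masses are not known exactly. Their poses are not given: they have to be found in the camera images.
- cracker: Walnut cracker: green cast-iron C-frame, fixed, base 165 x 110 x 14 mm. Origin: where the vertical screw axis meets the counter; z up; column (with a short lever on its +y side) on the -x side. Its arm, 46 mm wide, top 104 mm above the counter, ends in a boss 40 mm across, top at 130 mm. Nut, screw, foot, gauge and anvil share the one vertical axis.
- jam_nut: Jam nut: brass hexagon 42 mm across flats, 22 mm thick, round the screw's shaft. Origin: centre of its underside, 132 mm up, a height it keeps; z up; x (red dot) is normal to a pair of flats, the others every 60 deg. Clockwise from above tightens. It starts more or less tight and has let go of its seat by 0.8 rad anticlockwise (turn back 0.95; stop at 1.38). Its drag leaves it where it is put.
- nut_grip (a point): Centre of the jam nut, 13 mm above its underside: grip height. Turns with about 0.55 N m even when loose. Turned back 0.95, it is loose for its first 0.35 rad tightwards at least, then meets its seat and the torque climbs above the loose level by 0.009 N m per N of clamp, 60 to 70 N per rad. Firm: 19 to 37 N, best 27 (0.24 N m above loose). The further in the screw, the later it meets its seat.
- adjuster: Adjuster screw: 16 mm shaft up through the nut, dark hexagonal head 26 mm across flats, 20 mm high, 15 mm above the nut. Origin on the axis 39 mm below the head's top; z up; x (white mark) is normal to a pair of flats, the others every 60 deg. Clockwise from above drives the foot down 6 to 10 mm per rad; the head keeps its height. At most 2.2 rad. Do not turn it while the nut is tight.
- head_top (a point): Centre of the top of the adjuster's head, 189 mm up. Grip the head by its upper 12 mm. Free, the screw turns with about 0.32 N m and stays where it is left, for 0.3 rad clockwise at least; from where the foot bears on the gauge the torque climbs above that by 0.010 N m per N of foot force. A good seat is 4 to 20 N, best about 11 N (0.11 N m above free).
- foot: Steel foot under the screw: a non-turning pad 22 mm across and 6 mm thick below the cracker's arm. Origin: centre of its underside. It has 0 to 5.5 mm of play (other each time) on the screw: it touches the gauge with only about 1 N until the play is used up, then bears through a stiff spring, 40 to 65 N per rad of screw. It bears within 1.4 rad of the start.
- lock_washer: Lock washer, hidden in the boss, not visible: the nut presses it against the screw's collar. Origin on the screw axis.
- gauge: The setting gauge: a plain brass disc 34 mm in diameter and 22 mm thick with a red band, loose, 0.12 kg, standing in the anvil cup. Origin: centre of its underside. At the start its top is 2 to 4 mm below the foot. More than 35 N crushes it.
- anvil: The steel anvil cup on the base of the cracker, screwed to another height at every start. Origin: centre of the cup's floor; its rim is 5 mm high, inner diameter 37 mm. Fixed.
- honey_jar: Amber glass jar, 68 mm in diameter, 95 mm high. Bystander. Origin: centre of its underside.
- scale_weight: Brass scale weight with a knob, 48 mm in diameter, 62 mm high. Bystander. Origin: centre of its underside.
- date_box: Yellow date box, 90 x 170 x 32 mm. Bystander. Origin: centre of its underside.
- nut_bowl: Blue bowl, 120 mm in diameter, 50 mm high. Bystander. Origin: centre of its underside.
There are look-alikes about, which are no part of the job. What is shaped like the cracker but blue or pink is not meant.

How it is judged:
On the way, in this order (a step that is already met when the one before it is completed fails the run):
1. the jam nut is loosened so that the screw is free (contact force between lock_washer and adjuster below 1.5 N), for 0.2 s.
2. with the nut still loose, the screw is turned in until the foot bears on the gauge (contact force between foot and gauge between 4 and 20 N and contact force between lock_washer and adjuster below 5 N), for 0.2 s.
At the end, for the whole second after the job is handed in: The jam nut is firm (it clamps the screw with 19 to 37 N), the foot bears on the gauge with 4 to 20 N, the gauge stands upright in its cup (within 4 mm of its centre), nut and screw are at rest and released (contact force between lock_washer and adjuster between 19 and 37 N and contact force between foot and gauge between 4 and 20 N and horizontal distance between gauge and anvil below 0.004 m and angle between gauge's own z axis and vertical below 0.1 rad and angular speed of each of jam_nut, adjuster below 0.3 rad/s); the robot touches nothing.
It fails at once if the gauge is crushed: more than 35 N from the foot (contact force between foot and gauge above 35 N).
It fails at once if the jam nut is over-tightened: more than 60 N of clamp (contact force between lock_washer and adjuster above 60 N).
It fails at once if the jar, weight, date box or bowl is moved by more than 20 mm (distance of any of honey_jar, scale_weight, date_box, nut_bowl from where it was at the start of the episode above 0.02 m).
It fails at once if the screw is turned while the nut still clamps it (contact force between lock_washer and adjuster above 8 N and angular speed of adjuster above 0.3 rad/s).
It also fails if it takes over 72 s, if anything falls off the work surface, if the arm or the gripper's body presses on something with over 40 N, if the wrist force passes 120 N, or if a joint passes its speed limit or range.

## Working session

There is one attempt and no reset: what is moved stays moved. The work goes in short steps, Python scripts to look and compute and a tool call to move; the robot and the scene stay as the last step left them, time stands still between calls to the robot, and variables do not carry over. Pictures are saved under pics/ and viewed, about 8 in all and at most 12, crops included, and the job is handed in when it is done.

Besides the shell and the picture viewer there is one more tool, called after ">>>" as name(argument=value, ...), one argument or row to a line, values as JSON. arm_command: Moves the arm, as the interface text tells. Its arguments: {"type":"object","properties":{"plan":{"type":"array"},"grip_force":{"type":"number"}},"required":["plan"]}

```bash
mkdir -p pics; ls; python3 - <<'E'
from rig import robot, optics, workorder
import cv2,numpy as np
o=robot.get_obs()
for k,v in o.items(): print(k,np.round(v,4))
for n in("scene","top"):
    im,d=optics.camera(n); cv2.imwrite(f"pics/{n}0.png",im); np.save(f"pics/{n}0.npy",d)
    c=optics.camera_info(n); print(n,{k:np.round(v,4).tolist() for k,v in c.items()})
E
```

```text
pics
time 0.0
q [-1.3335  0.5285  1.4339 -0.      1.1814 -0.1785]
joint_velocities [ 0.0022 -0.0003 -0.0018  0.0003  0.0015 -0.0013]
joint_torque [ 2.00000e-04 -4.40045e+01 -1.76594e+01  6.32000e-02  5.83000e-02
 -2.00000e-04]
position [ 0.2523 -0.571   0.2216]
tool_rot [ 0.3865  0.593  -0.3855  0.5919]
ft_force [ 0.2251 -0.1023 -0.7936]
moment [-0.0188  0.0627 -0.0237]
grip_width 0.0868
scene {'mtx': [[448.9788, 0.0, 253.8496], [0.0, 448.9788, 185.5975], [0.0, 0.0, 1.0]], 'position': [1.1776, -0.7377, 0.8347], 'rotation': [0.8282, 0.3104, -0.1586, -0.4389]}
top {'mtx': [[444.1442, 0.0, 255.281], [0.0, 444.1442, 191.5135], [0.0, 0.0, 1.0]], 'position': [0.3064, 0.0444, 1.7366], 'rotation': [0.7077, -0.7039, 0.0444, -0.0416]}
```

View pics/top0.png

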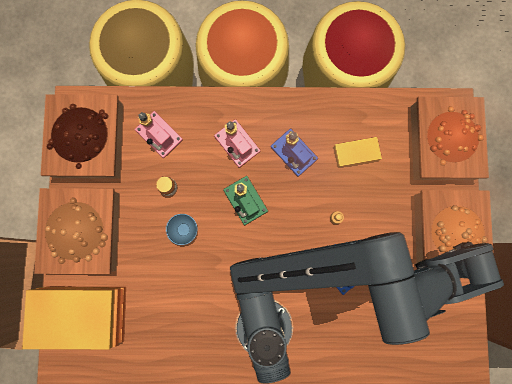

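View pics/scene0.png

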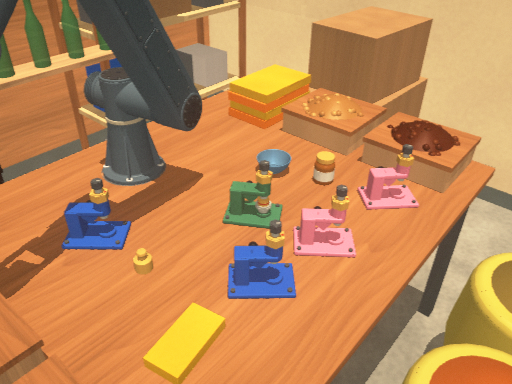

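The top view shows the green cracker at about (245,200) with its head near (240,187). In the scene view the head is at (264,168) and the gauge at (263,205). Next I'll measure the head and zoom in.

```bash
cat > h.py <<'E'
import numpy as np, cv2
from scipy.spatial.transform import Rotation as R
from rig import robot, optics, workorder
def cloud(n,d):
    c=optics.camera_info(n); K=np.array(c["mtx"]); v,u=np.mgrid[:384,:512]
    p=np.stack([(u-K[0,2])/K[0,0]*d,(v-K[1,2])/K[1,1]*d,d],-1)
    return p@R.from_quat(c["rotation"]).as_matrix().T+np.array(c["position"])
def proj(n,P):
    c=optics.camera_info(n); K=np.array(c["mtx"])
    q=(np.atleast_2d(P)-c["position"])@R.from_quat(c["rotation"]).as_matrix(); q=q@K.T
    return q[:,:2]/q[:,2:]
E
python3 - <<'E'
from h import *
for n,(u0,u1,v0,v1) in dict(top=(215,280,170,230),scene=(215,300,150,235)).items():
    d=np.load(f"pics/{n}0.npy"); im=cv2.imread(f"pics/{n}0.png"); P=cloud(n,d)
    Q=P[v0:v1,u0:u1].reshape(-1,3); z=Q[:,2]; print(n,"zmax",z.max())
    for lo,hi in((.18,.2),(.14,.16),(.095,.11),(.008,.02)):
        m=(z>lo)&(z<hi); 
        if m.sum(): print(lo,m.sum(),Q[m].mean(0).round(4),Q[m].min(0).round(3),Q[m].max(0).round(3))
    if n=="top":
        m=(z>.095)&(z<.107);A=Q[m][:,:2]; print("arm rect",cv2.minAreaRect(A.astype(np.float32)*1000))
        m=(z>.008)&(z<.02);print("base rect",cv2.minAreaRect(Q[m][:,:2].astype(np.float32)*1000))
a=cv2.imread("pics/top0.png")[170:230,215:280]; b=cv2.imread("pics/scene0.png")[150:235,215:300]
a=cv2.resize(a,(390,360),interpolation=2);b=cv2.resize(b,(400,400),interpolation=2)
c=np.zeros((400,800,3),np.uint8);c[:360,:390]=a;c[:,400:]=b;cv2.imwrite("pics/crop1.png",c)
E
```

```text
top zmax 1.736631436074356
0.18 46 [0.5098 0.0923 0.1883] [0.497 0.082 0.183] [0.522 0.103 0.195]
0.14 72 [0.5071 0.0906 0.1529] [0.488 0.072 0.142] [0.535 0.112 0.16 ]
0.095 271 [0.4616 0.0641 0.1026] [0.419 0.024 0.095] [0.516 0.11  0.11 ]
0.008 611 [0.4869 0.0748 0.0131] [ 0.371 -0.055  0.008] [0.604 0.195 0.02 ]
arm rect ((461.33905029296875, 77.8293228149414), (94.80162811279297, 74.72150421142578), 31.627965927124023)
base rect ((487.2803955078125, 69.87184143066406), (249.4871368408203, 232.59939575195312), 89.9499282836914)
scene zmax 0.8346814291447106
0.18 168 [ 0.6253 -0.0276  0.1869] [ 0.497 -0.114  0.18 ] [0.714 0.101 0.192]
0.14 185 [0.5513 0.0452 0.1512] [ 0.489 -0.111  0.14 ] [0.712 0.108 0.16 ]
0.095 357 [0.475  0.0559 0.1019] [0.422 0.017 0.095] [0.532 0.099 0.11 ]
0.008 959 [0.4911 0.0866 0.0131] [ 0.324 -0.018  0.008] [0.651 0.36  0.02 ]
```

View pics/crop1.png

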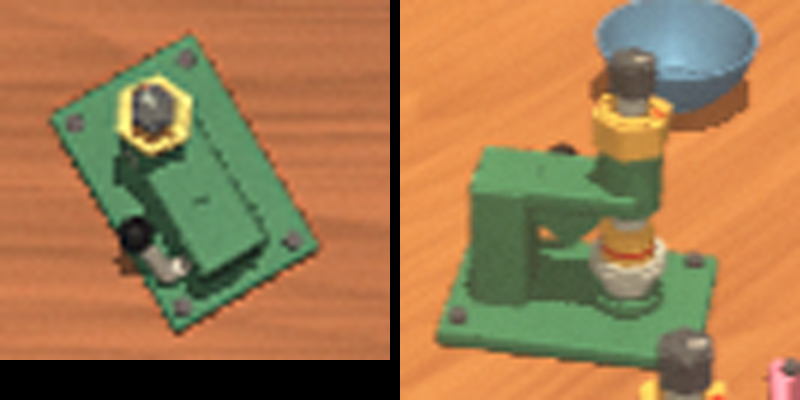

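The crops show that the cracker's +x axis has a yaw of about 31°. The nut's corners point up and down in the top view, and its red dot is on the bowl side. I'll fit both hexagon angles against the two views.

```bash
cat > fit.py <<'E'
from h import *
S=8
def hexp(c,th,af,z): 
    a=th+np.pi/6+np.arange(6)*np.pi/3; r=af/2/np.cos(np.pi/6)
    return np.c_[c[0]+r*np.cos(a),c[1]+r*np.sin(a),np.full(6,z)]
def circ(c,r,z):
    a=np.arange(24)*np.pi/12; return np.c_[c[0]+r*np.cos(a),c[1]+r*np.sin(a),np.full(24,z)]
def fill(n,pts,box,off):
    u0,v0,w,h=box; p=(proj(n,pts)-[u0,v0]+.5+off)*S
    m=np.zeros((h*S,w*S),np.uint8); cv2.fillConvexPoly(m,cv2.convexHull(p.astype(np.float32)).astype(np.int32),1); return m.astype(bool)
def fit(n,im,c,what,mask_fn,w=30):
    u,v=proj(n,[[c[0],c[1],.16]])[0]; box=(int(u)-w//2,int(v)-w//2,w,w)
    crop=cv2.resize(im[box[1]:box[1]+w,box[0]:box[0]+w],None,fx=S,fy=S,interpolation=cv2.INTER_CUBIC)
    M=mask_fn(crop); res=[]
    cond=cv2.convexHull
    for t in np.arange(0,60,2):
        th=np.radians(t); best=(-1,)
        for dx in np.arange(-1.2,1.3,.3):
            for dy in np.arange(-1.2,1.3,.3):
                o=np.array([dx,dy])
                if what=="nut":
                    roi=fill(n,np.r_[circ(c,.03,.128),circ(c,.03,.158)],box,(0,0))
                    h=fill(n,np.r_[circ(c,.0165,.163),circ(c,.0165,.192)],box,o)|fill(n,np.r_[circ(c,.0105,.154),circ(c,.0105,.17)],box,o)
                    m=fill(n,np.r_[hexp(c,th,.042,.132),hexp(c,th,.042,.154)],box,o)
                    k=roi&~h
                else:
                    k=fill(n,np.r_[circ(c,.02,.172),circ(c,.02,.192)],box,(0,0))
                    m=fill(n,np.r_[hexp(c,th,.026,.169),hexp(c,th,.026,.189)],box,o)
                a,b=M&k,m&k; iou=(a&b).sum()/(a|b).sum()
                if iou>best[0]: best=(iou,dx,dy)
        res.append((t,)+best)
    res=np.array(res); i=np.argsort(-res[:,1])[:5]; print(n,what); print(res[i].round(3).tolist())
    return res
def yellow(c):
    h=cv2.cvtColor(c,cv2.COLOR_BGR2HSV); return (h[...,0]>10)&(h[...,0]<34)&(h[...,1]>110)&(h[...,2]>125)
def dark(c):
    h=cv2.cvtColor(c,cv2.COLOR_BGR2HSV); return (h[...,1]<75)&(h[...,2]<165)
E
python3 - <<'E'
from fit import *
c=(.5100,.0925)
for n in("top","scene"):
    im=cv2.imread(f"pics/{n}0.png")
    fit(n,im,c,"nut",yellow); fit(n,im,c,"head",dark)
o=robot.get_obs(); r=R.from_quat(o["tool_rot"]).as_matrix(); print(r.round(3)); print("jaw yaw",np.degrees(np.arctan2(r[1,2],r[0,2])),"y yaw",np.degrees(np.arctan2(r[1,1],r[0,1])))
b=[cv2.resize(cv2.imread(f"pics/{n}0.png")[v:v+30,u:u+30],(390,390),interpolation=cv2.INTER_CUBIC) for n,u,v in(("top",225,173),("scene",250,158))]
cv2.imwrite("pics/crop2.png",np.hstack(b))
E
```

```text
Traceback (most recent call last):
  File "fit.py", line 23, in fit
    h=fill(n,np.r_[circ(c,.0165,.163),circ(c,.0165,.192)],box,o)|fill(n,np.r_[circ(c,.0105,.154),circ(c,.0105,.17)],box,o)
      ~~~~^^^^^^^^^^^^^^^^^^^^^^^^^^^^^^^^^^^^^^^^^^^^^^^^^^^^^^
  File "fit.py", line 9, in fill
    u0,v0,w,h=box; p=(proj(n,pts)-[u0,v0]+.5+off)*S
                      ~~~~^^^^^^^
  File "h.py", line 9, in proj
    c=optics.camera_info(n); K=np.array(c["mtx"])
ValueError: time passes only in moves, steps and waits
```

Too many camera_info calls, so I'll cache it.

```bash
sed -i 's/^def cloud/import functools\ninfo=functools.cache(optics.camera_info)\ndef cloud/; s/c=optics.camera_info(n)/c=info(n)/' h.py
cat > run1.py <<'E'
from fit import *
c=(.5100,.0925)
for n in("top","scene"):
    im=cv2.imread(f"pics/{n}0.png")
    fit(n,im,c,"nut",yellow); fit(n,im,c,"head",dark)
o=robot.get_obs(); r=R.from_quat(o["tool_rot"]).as_matrix(); print(r.round(3)); print("jaw yaw",np.degrees(np.arctan2(r[1,2],r[0,2])),"y yaw",np.degrees(np.arctan2(r[1,1],r[0,1])))
b=[cv2.resize(cv2.imread(f"pics/{n}0.png")[v:v+30,u:u+30],(390,390),interpolation=cv2.INTER_CUBIC) for n,u,v in(("top",225,173),("scene",250,158))]
cv2.imwrite("pics/crop2.png",np.hstack(b))
E
time python3 run1.py
```

```text
top nut
[[28.0, 0.795, 0.0, -0.3], [22.0, 0.793, 0.0, -0.3], [26.0, 0.79, 0.0, -0.3], [24.0, 0.787, 0.0, -0.3], [30.0, 0.784, 0.0, -0.3]]
top head
[[46.0, 0.732, -0.3, -0.3], [48.0, 0.729, -0.3, 0.0], [38.0, 0.728, -0.3, -0.3], [44.0, 0.728, 0.0, 0.0], [42.0, 0.728, 0.0, 0.0]]
scene nut
[[12.0, 0.704, -1.2, 1.2], [18.0, 0.703, -0.9, 1.2], [10.0, 0.703, -1.2, 1.2], [14.0, 0.702, -1.2, 1.2], [20.0, 0.7, -1.2, 1.2]]
scene head
[[56.0, 0.691, -0.6, 0.6], [58.0, 0.689, -0.6, 0.6], [50.0, 0.689, -0.6, 0.6], [0.0, 0.688, -0.6, 0.6], [52.0, 0.687, -0.6, 0.6]]
[[-0.     0.915  0.404]
 [ 0.002  0.404 -0.915]
 [-1.     0.    -0.002]]
jaw yaw -66.17738533555706 y yaw 23.82257881450174
real	0m8.647s
user	0m9.232s
sys	0m0.112s
```

View pics/crop2.png

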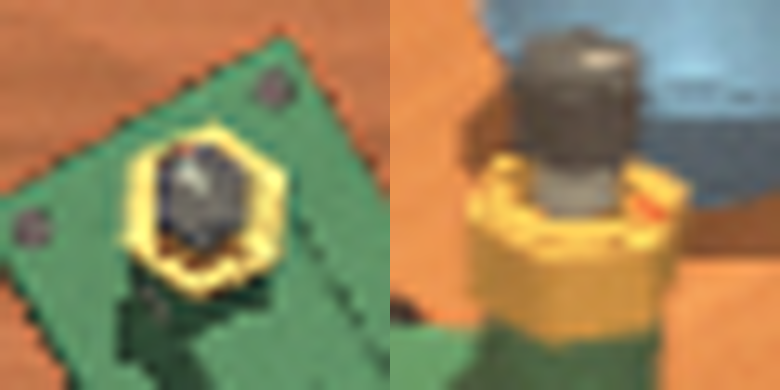

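Both hexagons are visible. The nut's red dot is at scene pixel (270,174), and the head's light mark is at top (239.6,186.5) and scene (266,162.5). I'll turn the marks into angles.

```bash
python3 - <<'E'
from h import *
def ray(n,u,v,z):
    c=info(n);K=np.array(c["mtx"]);d=R.from_quat(c["rotation"]).apply(np.linalg.inv(K)@[u,v,1]);p=np.array(c["position"]);return p+d*(z-p[2])/d[2]
for n in("top","scene"):
    im=cv2.imread(f"pics/{n}0.png").astype(int); P=proj(n,[[.51,.0925,.154],[.51,.0925,.189]]);print(n,P.round(2))
    u0,v0=(P.mean(0)-9).astype(int); c=im[v0:v0+18,u0:u0+18]; b,g,r=c[...,0],c[...,1],c[...,2]
    red=np.clip(r-g-55,0,None)*((r-b)>60)*(r>120)
    for name,w,z,ctr in(("red",red,.154,P[0]),("white",np.clip(np.minimum(b,np.minimum(g,r))-130,0,None),.189,P[1])):
        L=[(int(u0+j),int(v0+i),c[i,j].tolist(),round(float(np.degrees(np.arctan2(*(ray(n,u0+j,v0+i,z)-[.51,.0925,z])[[1,0]])))),round(float(np.linalg.norm((ray(n,u0+j,v0+i,z)-[.51,.0925,z])[:2])*1e3))) for i,j in np.argwhere(w>0)]
        print(name,[l for l in L if l[4]<(26 if z<.16 else 17)])
E
```

```text
top [[240.29 188.67]
 [240.   187.4 ]]
red []
white [(241, 183, [137, 247, 255], -12, 16), (239, 185, [140, 156, 152], 23, 9), (239, 186, [172, 196, 196], 36, 6), (240, 186, [139, 158, 157], 1, 5), (240, 187, [139, 159, 158], 1, 1)]
scene [[264.66 171.81]
 [264.95 161.16]]
red [(257, 170, [54, 103, 160], -162, 23), (259, 170, [72, 164, 222], -169, 18), (256, 171, [60, 109, 180], -148, 25), (257, 171, [71, 152, 223], -149, 22), (258, 171, [68, 154, 217], -151, 19), (268, 171, [83, 180, 238], 65, 10), (256, 172, [81, 154, 236], -136, 24), (257, 172, [79, 165, 235], -136, 22), (259, 172, [69, 156, 222], -135, 16), (269, 172, [82, 188, 245], 37, 12), (257, 173, [83, 185, 243], -122, 23), (259, 173, [75, 165, 227], -117, 17), (268, 173, [70, 154, 239], 8, 11), (269, 173, [64, 130, 244], 14, 13), (270, 173, [79, 171, 250], 19, 16), (271, 173, [85, 192, 249], 22, 19), (261, 174, [82, 163, 223], -91, 16), (268, 174, [71, 156, 229], -10, 14), (269, 174, [72, 146, 248], -2, 16), (270, 174, [55, 111, 237], 4, 18), (271, 174, [61, 129, 210], 8, 21)]
white [(268, 159, [185, 168, 134], 94, 15), (269, 159, [186, 169, 134], 86, 16), (268, 160, [186, 169, 131], 77, 11), (269, 160, [189, 172, 133], 70, 13), (270, 160, [198, 179, 141], 65, 16), (269, 161, [178, 165, 138], 46, 11), (270, 161, [199, 180, 141], 45, 14), (265, 162, [148, 178, 198], -49, 4), (266, 162, [149, 177, 198], -17, 5), (270, 162, [192, 174, 137], 24, 15)]
```

>>> arm_command(
  plan=[
    [-4,0,0,0,0,0,8.7],
    [0,4.2,-4.2,0,0,0,8.7],
    [0,4.2,-4.2,0,0,0,8.7],
    [0,4.2,-4.2,0,0,0,8.7],
    [0,4.2,-4.2,0,0,0,8.7],
    [0,4.2,-4.2,0,0,0,8.7],
    [0,4.2,-4.2,0,0,0,8.7],
    [0,4.2,-4.2,0,0,0,8.7],
    [0,4.2,-4.2,0,0,0,8.7],
    [0,4.2,-4.2,0,0,0,8.7],
    [0,4.2,-4.2,0,0,0,8.7],
    [0,4.2,-4.2,0,0,0,8.7],
  ],
  grip_force=40,
)

```text
time: 1.6
position: [0.495, 0.0521, 0.2615]
tool_rot: [0.39, 0.591, -0.388, 0.59]
ft_force: [1.0, -1.3, -0.4]
grip_width: 0.0869
```

>>> arm_command(
  plan=[
    [0,0,0,-0.18,0,0,8.7],
    [0,0,0,-0.18,0,0,8.7],
    [0,0,0,-0.18,0,0,8.7],
    [0,0,0,-0.18,0,0,8.7],
    [0,0,0,-0.18,0,0,8.7],
    [0,0,0,-0.18,0,0,8.7],
    [0,0,0,-0.18,0,0,8.7],
    [0,0,0,-0.18,0,0,8.7],
    [0,0,0,-0.1,0,0,8.7],
    [0,0,0,0,0,0,8.7],
  ],
)

```text
time: 2.85
position: [0.4922, 0.0589, 0.2576]
tool_rot: [-0.149, 0.693, 0.154, 0.688]
ft_force: [-0.2, 0.0, -0.0]
grip_width: 0.087
```

```bash
cat > st.py <<'E'
from h import *
import sys
def st(tx=.511,ty=.0915,tz=None,jaw=None):
    o=robot.get_obs();r=R.from_quat(o["tool_rot"]).as_matrix()
    y=np.degrees(np.arctan2(r[1,2],r[0,2])); p=np.array(o["position"])
    # tool moment about vertical axis through TCP
    print("t",round(o["time"],3),"pos",p.round(4),"jaw",round(y,2),"tilt",np.degrees(np.arccos(-r[2,0])).round(2),"F",np.round(o["ft_force"],2),"M",np.round(o["moment"],3),"w",round(o["grip_width"],4),"q",np.round(o["q"],3), "tau6",round(o["joint_torque"][5],3))
    d=np.array([tx,ty,p[2] if tz is None else tz])-p; print("tool shift cm",(r.T@d*100).round(2), "ax for jaw", None if jaw is None else round(float(np.radians(y-jaw)),3))
if __name__=="__main__": st(*map(float,sys.argv[1:]))
E
python3 st.py .511 .0915 .126 25
```

```text
t 2.85 pos [0.4922 0.0589 0.2576] jaw 24.7 tilt 0.59 F [-0.17  0.02 -0.04] M [ 0.066 -0.148 -0.019] w 0.087 q [-0.11   0.312  1.701  0.005  1.138 -0.543] tau6 -0.156
tool shift cm [13.16  2.06  3.14] ax for jaw -0.005
```

>>> arm_command(
  plan=[
    [2,2.1,3.1,0,0,0,8.7],
    [0,0,0,0,0,0,8.7],
    [0,0,0,0,0,0,8.7],
  ],
)

```text
time: 3.22
position: [0.5116, 0.0911, 0.2371]
tool_rot: [-0.147, 0.694, 0.152, 0.688]
ft_force: [0.2, 0.8, 0.6]
grip_width: 0.0868
```

```bash
python3 st.py .511 .0915 .126 25
```

```text
t 3.225 pos [0.5116 0.0911 0.2371] jaw 24.41 tilt 0.59 F [0.24 0.82 0.6 ] M [ 0.051 -0.166  0.018] w 0.0868 q [-0.042  0.371  1.672  0.005  1.108 -0.47 ] tau6 0.001
tool shift cm [11.11 -0.03  0.03] ax for jaw -0.01
```

>>> arm_command(
  plan=[
    [3,0,0,0,0,0,8.7],
    [3,0,0,0,0,0,8.7],
    [3,0,0,0,0,0,8.7],
    [2,0,0,-0.01,0,0,8.7],
    [0,0,0,0,0,0,8.7],
  ],
)

```text
time: 3.85
position: [0.5118, 0.0885, 0.1276]
tool_rot: [-0.149, 0.692, 0.152, 0.69]
ft_force: [-0.0, 0.2, 0.0]
grip_width: 0.0869
```

```bash
python3 st.py .511 .0915 .126 25; python3 - <<'E'
from h import *
im,d=optics.camera("scene"); cv2.imwrite("pics/s1.png",cv2.resize(im[110:260,190:340],(600,600),interpolation=2))
E
```

```text
t 3.85 pos [0.5118 0.0885 0.1276] jaw 24.63 tilt 0.28 F [-0.03  0.17  0.03] M [ 0.023 -0.119 -0.007] w 0.0869 q [-0.046  0.529  1.784  0.005  0.832 -0.479] tau6 -0.016
tool shift cm [0.16 0.3  0.06] ax for jaw -0.007
```

View pics/s1.png

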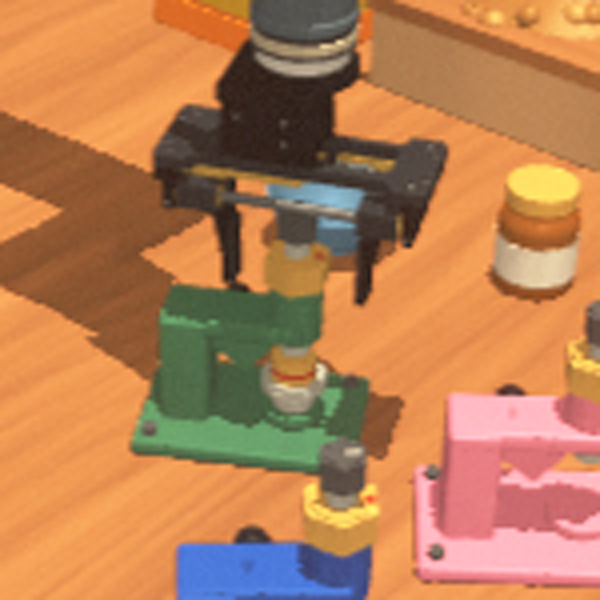

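The image shows the fingers straddling the nut, which is at about (297,265). I'll centre and close.

>>> arm_command(
  plan=[
    [0.1,0.3,0,0,0,0,8.7],
    [0,0,0,0,0,0,4.0],
    [0,0,0,0,0,0,4.0],
    [0,0,0,0,0,0,4.0],
    [0,0,0,0,0,0,4.0],
    [0,0,0,0,0,0,4.0],
    [0,0,0,0,0,0,4.0],
  ],
  grip_force=25,
)

```text
time: 4.78
position: [0.51, 0.09, 0.1304]
tool_rot: [-0.151, 0.691, 0.152, 0.69]
ft_force: [-2.3, -2.1, 3.0]
grip_width: 0.0417
```

```bash
python3 st.py .511 .0915 .126 25
```

```text
t 4.775 pos [0.51   0.09   0.1304] jaw 24.7 tilt 0.13 F [-2.29 -2.07  2.97] M [-0.439  0.364 -0.058] w 0.0417 q [-4.200e-02  5.220e-01  1.786e+00  1.000e-03  8.350e-01 -4.730e-01] tau6 -0.051
tool shift cm [0.44 0.1  0.15] ax for jaw -0.005
```

>>> arm_command(
  plan=[
    [0,0,0,0,0,0,5.2],
    [0.4,0.1,0.15,0,0,0,5.2],
    [0.2,0,0,0,0,0,5.2],
    [0,0,0,0,0,0,4.0],
    [0,0,0,0,0,0,4.0],
    [0,0,0,0,0,0,4.0],
    [0,0,0,0,0,0,4.0],
  ],
  grip_force=60,
)

```text
time: 5.65
position: [0.5094, 0.0911, 0.1235]
tool_rot: [-0.151, 0.693, 0.152, 0.688]
ft_force: [-1.6, -0.9, 0.7]
grip_width: 0.0414
```

```bash
python3 st.py .511 .0915 .126 25
```

```text
t 5.65 pos [0.5094 0.0911 0.1235] jaw 24.75 tilt 0.36 F [-1.62 -0.89  0.66] M [-0.085  0.1    0.007] w 0.0414 q [-3.900e-02  5.350e-01  1.789e+00 -1.000e-03  8.240e-01 -4.700e-01] tau6 -0.01
tool shift cm [-0.25 -0.03  0.16] ax for jaw -0.004
```

>>> arm_command(
  plan=[
    [0,0,0,-0.1,0,0,4.0],
    [0,0,0,-0.1,0,0,4.0],
    [0,0,0,-0.1,0,0,4.0],
  ],
)

```text
time: 6.02
position: [0.5091, 0.0908, 0.1234]
tool_rot: [-0.253, 0.662, 0.255, 0.657]
ft_force: [-1.8, -1.2, 0.6]
grip_width: 0.0412
```

```bash
python3 st.py .5095 .091 .125 79
```

```text
t 6.025 pos [0.5091 0.0908 0.1234] jaw 42.16 tilt 0.42 F [-1.79 -1.25  0.65] M [-0.372 -0.002 -0.464] w 0.0412 q [-0.04   0.535  1.789 -0.     0.825 -0.775] tau6 0.068
tool shift cm [-0.16 -0.02  0.04] ax for jaw -0.643
```

>>> arm_command(
  plan=[
    [0,0,0,-0.11,0,0,4.0],
    [0,0,0,-0.11,0,0,4.0],
    [0,0,0,-0.11,0,0,4.0],
    [0,0,0,-0.11,0,0,4.0],
    [0,0,0,-0.11,0,0,4.0],
    [0,0,0,-0.11,0,0,4.0],
  ],
)

```text
time: 6.78
position: [0.5085, 0.0899, 0.1234]
tool_rot: [-0.454, 0.542, 0.459, 0.538]
ft_force: [-2.3, -1.6, 0.4]
grip_width: 0.0413
```

```bash
python3 st.py .5095 .091 .125 79.2
```

```text
t 6.775 pos [0.5085 0.0899 0.1234] jaw 80.38 tilt 0.49 F [-2.27 -1.56  0.43] M [-0.344 -0.005 -0.561] w 0.0413 q [-0.042  0.534  1.791  0.002  0.825 -1.446] tau6 0.016
tool shift cm [-0.16 -0.08  0.12] ax for jaw 0.021
```

>>> arm_command(
  plan=[
    [0,0,0,0,0,0,6.5],
    [0,0,0,0,0,0,6.5],
    [0,0,0,0,0,0,6.5],
    [-2,0,0,0,0,0,6.5],
    [-2.2,0,0,0,0,0,6.5],
    [0,0,0,-0.15,0,0,6.5],
    [0,0,0,-0.15,0,0,6.5],
    [0,0,0,-0.15,0,0,6.5],
    [0,0,0,0,0,0,6.5],
  ],
)

```text
time: 7.9
position: [0.5114, 0.0914, 0.1671]
tool_rot: [-0.565, 0.423, 0.568, 0.423]
ft_force: [-1.4, 0.4, 0.4]
grip_width: 0.0648
```

```bash
python3 st.py .5095 .091 .165 106; python3 - <<'E'
from h import *
im,d=optics.camera("scene"); cv2.imwrite("pics/s2.png",cv2.resize(im[130:220,220:310],(720,540),interpolation=2))
E
```

```text
t 7.9 pos [0.5114 0.0914 0.1671] jaw 106.52 tilt 0.25 F [-1.43  0.42  0.4 ] M [ 0.129 -0.115 -0.031] w 0.0648 q [-0.04   0.466  1.751  0.004  0.927 -1.902] tau6 -0.23
tool shift cm [0.21 0.19 0.01] ax for jaw 0.009
```

View pics/s2.png

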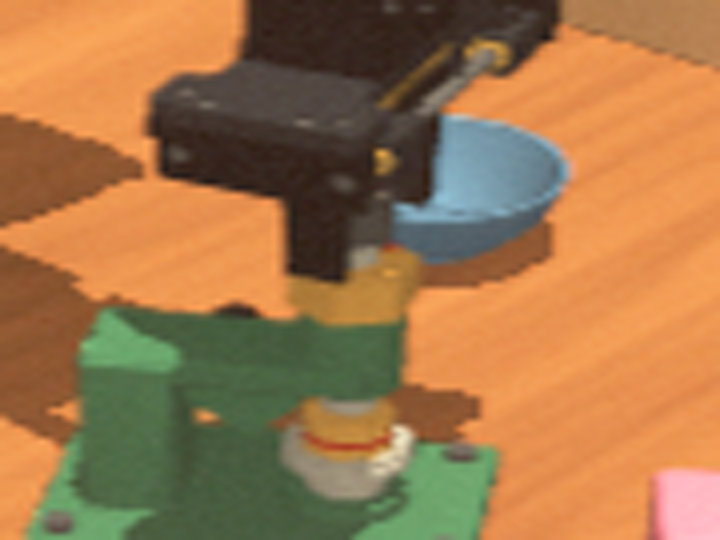

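The image shows the gripper around the head and the red dot now at the rear (390,247), so the nut has turned as intended. I'll close on the head.

>>> arm_command(
  plan=[
    [0.2,0.1,0,0,0,0,6.5],
    [0,0,0,0,0,0,2.4],
    [0,0,0,0,0,0,2.4],
    [0,0,0,0,0,0,2.4],
    [0,0,0,0,0,0,2.4],
    [0,0,0,0,0,0,2.4],
  ],
  grip_force=30,
)

```text
time: 8.7
position: [0.5107, 0.0899, 0.1648]
tool_rot: [-0.565, 0.424, 0.567, 0.424]
ft_force: [0.2, -5.3, -0.6]
grip_width: 0.0274
```

```bash
python3 st.py .5095 .091 .165 106
```

```text
t 8.7 pos [0.5107 0.0899 0.1648] jaw 106.26 tilt 0.14 F [ 0.17 -5.29 -0.62] M [-0.631 -0.176 -0.256] w 0.0274 q [-4.200e-02  4.680e-01  1.756e+00  1.000e-03  9.200e-01 -1.897e+00] tau6 -0.241
tool shift cm [-0.02  0.08  0.14] ax for jaw 0.005
```

>>> arm_command(
  plan=[
    [0,0,0,0.05,0,0,2.4],
    [0,0,0,0.05,0,0,2.4],
    [0,0,0,0,0,0,2.4],
    [0,0,0,0,0,0,2.4],
  ],
  grip_force=40,
)

```text
time: 9.2
position: [0.5107, 0.0897, 0.1647]
tool_rot: [-0.543, 0.452, 0.545, 0.452]
ft_force: [-0.2, -0.4, -0.2]
grip_width: 0.0272
```

```bash
python3 st.py .5095 .091 .165 106
```

```text
t 9.2 pos [0.5107 0.0897 0.1647] jaw 100.55 tilt 0.14 F [-0.24 -0.39 -0.15] M [ 0.129 -0.099  0.095] w 0.0272 q [-4.200e-02  4.680e-01  1.755e+00  1.000e-03  9.200e-01 -1.798e+00] tau6 0.07
tool shift cm [-0.02  0.1   0.15] ax for jaw -0.095
```

>>> arm_command(
  plan=[
    [0,0,0,0,0,0,3.5],
    [0,0,0,0,0,0,3.5],
    [0,0.1,0.1,0.12,0,0,3.5],
    [0,0,0,0,0,0,3.5],
    [0,0,0,0,0,0,2.4],
    [0,0,0,0,0,0,2.4],
    [0,0,0,0,0,0,2.4],
  ],
  grip_force=20,
)

```text
time: 10.07
position: [0.5097, 0.0895, 0.1648]
tool_rot: [-0.515, 0.484, 0.516, 0.483]
ft_force: [-0.3, 0.8, 0.2]
grip_width: 0.0268
```

```bash
python3 st.py .5095 .091 .165 106
```

```text
t 10.075 pos [0.5097 0.0895 0.1648] jaw 93.69 tilt 0.14 F [-0.31  0.85  0.24] M [ 0.116 -0.063 -0.198] w 0.0268 q [-4.200e-02  4.670e-01  1.758e+00 -1.000e-03  9.190e-01 -1.677e+00] tau6 -0.193
tool shift cm [-0.02  0.01  0.15] ax for jaw -0.215
```

>>> arm_command(
  plan=[
    [0,0,0,0,0,0,3.5],
    [0,0,0,0,0,0,3.5],
    [0,0,0.1,0.1,0,0,3.5],
    [0,0,0,0,0,0,3.5],
    [0,0,0,0,0,0,2.4],
    [0,0,0,0,0,0,2.4],
    [0,0,0,0,0,0,2.4],
  ],
  grip_force=20,
)

```text
time: 10.95
position: [0.5096, 0.0895, 0.1648]
tool_rot: [-0.492, 0.509, 0.492, 0.506]
ft_force: [0.3, 1.3, 0.1]
grip_width: 0.0257
```

```bash
python3 st.py .5095 .091 .165 106
```

```text
t 10.95 pos [0.5096 0.0895 0.1648] jaw 88.18 tilt 0.22 F [0.32 1.33 0.11] M [ 0.547 -0.164 -0.158] w 0.0257 q [-0.041  0.467  1.758 -0.004  0.919 -1.577] tau6 -0.179
tool shift cm [-0.02  0.01  0.15] ax for jaw -0.311
```

>>> arm_command(
  plan=[
    [0,0,0,0,0,0,2.2],
    [0,0,0,0,0,0,2.2],
    [0,0,0,0.05,0,0,2.2],
    [0,0,0,0.05,0,0,2.2],
    [0,0,0,0.05,0,0,2.2],
    [0,0,0,0.05,0,0,2.2],
  ],
  grip_force=50,
)

```text
time: 11.7
position: [0.5096, 0.0897, 0.1648]
tool_rot: [-0.441, 0.555, 0.439, 0.552]
ft_force: [0.3, -1.4, 0.0]
grip_width: 0.0254
```

```bash
python3 st.py .5095 .091 .165 88.2
```

```text
t 11.7 pos [0.5096 0.0897 0.1648] jaw 76.97 tilt 0.3 F [ 0.29 -1.41  0.03] M [ 0.067 -0.092  0.357] w 0.0254 q [-0.039  0.467  1.757 -0.006  0.919 -1.379] tau6 0.075
tool shift cm [-0.02  0.04  0.12] ax for jaw -0.196
```

>>> arm_command(
  plan=[
    [0,0,0,0.05,0,0,2.2],
    [0,0,0,0.05,0,0,2.2],
  ],
)

```text
time: 11.95
position: [0.5097, 0.0898, 0.1648]
tool_rot: [-0.414, 0.576, 0.411, 0.572]
ft_force: [0.2, -0.7, 0.5]
grip_width: 0.0254
```

```bash
python3 st.py .5095 .091 .165 88.2
```

```text
t 11.95 pos [0.5097 0.0898 0.1648] jaw 71.38 tilt 0.35 F [ 0.25 -0.72  0.45] M [ 0.153 -0.167  0.378] w 0.0254 q [-0.038  0.467  1.757 -0.007  0.919 -1.28 ] tau6 0.073
tool shift cm [-0.02  0.05  0.11] ax for jaw -0.293
```

>>> arm_command(
  plan=[
    [0,0,0,0.05,0,0,2.2],
    [0,0,0,0.05,0,0,2.2],
  ],
)

```text
time: 12.2
position: [0.5097, 0.0898, 0.1648]
tool_rot: [-0.386, 0.596, 0.382, 0.592]
ft_force: [-0.2, -1.8, -0.2]
grip_width: 0.0257
```

```bash
python3 st.py .5095 .091 .165 88.2
```

```text
t 12.2 pos [0.5097 0.0898 0.1648] jaw 65.79 tilt 0.41 F [-0.22 -1.82 -0.21] M [ 0.178 -0.135  0.278] w 0.0257 q [-0.037  0.468  1.757 -0.009  0.918 -1.18 ] tau6 0.073
tool shift cm [-0.02  0.06  0.1 ] ax for jaw -0.391
```

>>> arm_command(
  plan=[
    [0,0,0,0.05,0,0,2.2],
    [0,0,0,0.05,0,0,2.2],
  ],
)

```text
time: 12.45
position: [0.5097, 0.0899, 0.1648]
tool_rot: [-0.357, 0.614, 0.352, 0.61]
ft_force: [-0.2, -0.9, -0.3]
grip_width: 0.0252
```

```bash
python3 st.py .5095 .091 .165 88.2
```

```text
t 12.45 pos [0.5097 0.0899 0.1648] jaw 60.2 tilt 0.47 F [-0.2  -0.94 -0.3 ] M [ 0.178 -0.214  0.398] w 0.0252 q [-0.037  0.468  1.757 -0.01   0.918 -1.081] tau6 0.086
tool shift cm [-0.02  0.07  0.09] ax for jaw -0.489
```

```bash
cat > avg.py <<'E'
from h import *
import sys
N=int(sys.argv[1]) if len(sys.argv)>1 else 8
L=[];T=[]
for i in range(N):
    o=robot.get_obs(); L.append(o["moment"][2]);T.append(o["joint_torque"][5]); optics.camera("scene")
r=R.from_quat(o["tool_rot"]).as_matrix()
print("t",o["time"],"jaw",np.degrees(np.arctan2(r[1,2],r[0,2])).round(2),"Mz",np.round(L,3),"mean",np.mean(L).round(3),"tau6",np.mean(T).round(3),"F",np.round(o["ft_force"],1),"pos",np.round(o["position"],4),"w",round(o["grip_width"],4))
E
python3 avg.py 8
```

```text
t 12.8 jaw 60.15 Mz [ 0.398  0.013 -0.056 -0.03  -0.014 -0.061  0.001  0.014] mean 0.033 tau6 0.034 F [ 0.1 -1.3 -0.4] pos [0.5097 0.0899 0.1648] w 0.0257
```

>>> arm_command(
  plan=[
    [0,0,0,0.05,0,0,2.2],
    [0,0,0,0.05,0,0,2.2],
  ],
)

```text
time: 13.1
position: [0.5097, 0.0899, 0.1648]
tool_rot: [-0.326, 0.631, 0.321, 0.627]
ft_force: [-0.6, -1.4, 0.5]
grip_width: 0.0256
```

```bash
python3 avg.py 8
```

```text
t 13.45 jaw 54.44 Mz [ 0.308  0.002 -0.064 -0.069 -0.078 -0.051 -0.04  -0.082] mean -0.009 tau6 -0.005 F [-0.3 -1.4  0.7] pos [0.5097 0.0899 0.1648] w 0.0256
```

```bash
cat > m.py <<'E'
from h import *
o=robot.get_obs(); r=R.from_quat(o["tool_rot"]).as_matrix()
print(round(o["time"],3),"jaw",np.degrees(np.arctan2(r[1,2],r[0,2])).round(2),"Mz",round(o["moment"][2],3),"t6",round(o["joint_torque"][5],3),"v6",round(o["joint_velocities"][5],3),"F",np.round(o["ft_force"],1))
E
```

>>> arm_command(
  plan=[
    [0,0,0,0.04,0,0,2.2],
  ],
)

```text
time: 13.62
position: [0.5097, 0.09, 0.1648]
tool_rot: [-0.313, 0.637, 0.309, 0.633]
ft_force: [-0.1, -0.7, -0.2]
grip_width: 0.0255
```

```bash
python3 m.py
```

```text
13.625 jaw 52.18 Mz 0.33 t6 0.03 v6 0.32 F [-0.1 -0.7 -0.2]
```

>>> arm_command(
  plan=[
    [0,0,0,0.04,0,0,2.2],
  ],
)

```text
time: 13.75
position: [0.5098, 0.09, 0.1648]
tool_rot: [-0.301, 0.643, 0.296, 0.639]
ft_force: [-0.2, -1.7, -0.7]
grip_width: 0.0256
```

```bash
python3 m.py
```

```text
13.75 jaw 49.93 Mz 0.327 t6 0.172 v6 0.313 F [-0.2 -1.7 -0.7]
```

>>> arm_command(
  plan=[
    [0,0,0,0.04,0,0,2.2],
  ],
)

```text
time: 13.88
position: [0.5098, 0.09, 0.1648]
tool_rot: [-0.288, 0.648, 0.283, 0.645]
ft_force: [-0.8, -1.2, -0.5]
grip_width: 0.0255
```

```bash
python3 m.py
```

```text
13.875 jaw 47.68 Mz 0.319 t6 0.126 v6 0.315 F [-0.8 -1.2 -0.5]
```

>>> arm_command(
  plan=[
    [0,0,0,0.04,0,0,2.2],
  ],
)

```text
time: 14.0
position: [0.5098, 0.09, 0.1648]
tool_rot: [-0.276, 0.654, 0.27, 0.651]
ft_force: [-0.4, -1.1, 0.5]
grip_width: 0.0257
```

```bash
python3 m.py
```

```text
14.0 jaw 45.44 Mz 0.341 t6 0.14 v6 0.316 F [-0.4 -1.1  0.5]
```

>>> arm_command(
  plan=[
    [0,0,0,0.04,0,0,2.2],
  ],
)

```text
time: 14.12
position: [0.5098, 0.09, 0.1648]
tool_rot: [-0.263, 0.659, 0.257, 0.656]
ft_force: [-0.7, -1.9, -0.4]
grip_width: 0.0251
```

```bash
python3 m.py
```

```text
14.125 jaw 43.19 Mz 0.393 t6 0.137 v6 0.316 F [-0.7 -1.9 -0.4]
```

>>> arm_command(
  plan=[
    [0,0,0,0.04,0,0,2.2],
  ],
)

```text
time: 14.25
position: [0.5099, 0.09, 0.1648]
tool_rot: [-0.25, 0.664, 0.244, 0.661]
ft_force: [0.1, -0.7, -1.2]
grip_width: 0.0256
```

```bash
python3 m.py
```

```text
14.25 jaw 40.94 Mz 0.391 t6 0.137 v6 0.315 F [ 0.1 -0.7 -1.2]
```

>>> arm_command(
  plan=[
    [0,0,0,0.04,0,0,2.2],
  ],
)

```text
time: 14.38
position: [0.5099, 0.09, 0.1648]
tool_rot: [-0.237, 0.669, 0.231, 0.666]
ft_force: [0.7, -1.3, -0.8]
grip_width: 0.0258
```

```bash
python3 m.py
```

```text
14.375 jaw 38.69 Mz 0.359 t6 0.138 v6 0.315 F [ 0.7 -1.3 -0.8]
```

>>> arm_command(
  plan=[
    [0,0,0,0.04,0,0,2.2],
  ],
)

```text
time: 14.5
position: [0.5099, 0.09, 0.1648]
tool_rot: [-0.224, 0.673, 0.218, 0.67]
ft_force: [-0.6, -1.5, -0.2]
grip_width: 0.0254
```

```bash
python3 m.py
```

```text
14.5 jaw 36.44 Mz 0.342 t6 0.138 v6 0.314 F [-0.6 -1.5 -0.2]
```

>>> arm_command(
  plan=[
    [0,0,0,0.04,0,0,2.2],
  ],
)

```text
time: 14.62
position: [0.5099, 0.09, 0.1648]
tool_rot: [-0.211, 0.677, 0.204, 0.675]
ft_force: [-0.3, -0.8, 0.1]
grip_width: 0.0256
```

```bash
python3 m.py
```

```text
14.625 jaw 34.19 Mz 0.318 t6 0.147 v6 0.315 F [-0.3 -0.8  0.1]
```

>>> arm_command(
  plan=[
    [0,0,0,0.04,0,0,2.2],
  ],
)

```text
time: 14.75
position: [0.5099, 0.09, 0.1648]
tool_rot: [-0.198, 0.681, 0.191, 0.679]
ft_force: [-0.1, -0.7, 1.1]
grip_width: 0.0251
```

```bash
python3 m.py
```

```text
14.75 jaw 31.95 Mz 0.365 t6 0.161 v6 0.315 F [-0.1 -0.7  1.1]
```

t6 is a much cleaner signal, with a baseline of 0.138, and it is starting to climb. I'll keep the same rhythm.

>>> arm_command(
  plan=[
    [0,0,0,0.04,0,0,2.2],
  ],
)

```text
time: 14.88
position: [0.51, 0.09, 0.1648]
tool_rot: [-0.185, 0.685, 0.177, 0.682]
ft_force: [-0.1, 0.2, -0.8]
grip_width: 0.0255
```

```bash
python3 m.py
```

```text
14.875 jaw 29.71 Mz 0.369 t6 0.177 v6 0.313 F [-0.1  0.2 -0.8]
```

>>> arm_command(
  plan=[
    [0,0,0,0.04,0,0,2.2],
  ],
)

```text
time: 15.0
position: [0.51, 0.09, 0.1648]
tool_rot: [-0.172, 0.688, 0.164, 0.686]
ft_force: [0.2, -0.6, 0.4]
grip_width: 0.0255
```

```bash
python3 m.py
```

```text
15.0 jaw 27.47 Mz 0.465 t6 0.192 v6 0.313 F [ 0.2 -0.6  0.4]
```

>>> arm_command(
  plan=[
    [0,0,0,0.04,0,0,2.2],
  ],
)

```text
time: 15.12
position: [0.5101, 0.09, 0.1648]
tool_rot: [-0.159, 0.691, 0.15, 0.689]
ft_force: [0.5, -0.5, -0.3]
grip_width: 0.0255
```

```bash
python3 m.py
```

```text
15.125 jaw 25.25 Mz 0.371 t6 0.208 v6 0.313 F [ 0.5 -0.5 -0.3]
```

>>> arm_command(
  plan=[
    [0,0,0,0.05,0,0,2.2],
  ],
)

```text
time: 15.25
position: [0.5101, 0.09, 0.1648]
tool_rot: [-0.142, 0.695, 0.133, 0.693]
ft_force: [0.2, -0.8, -0.5]
grip_width: 0.0258
```

```bash
python3 m.py
```

```text
15.25 jaw 22.43 Mz 0.404 t6 0.179 v6 0.392 F [ 0.2 -0.8 -0.5]
```

>>> arm_command(
  plan=[
    [0,0,0,0,0,0,2.2],
    [0,0,0,0,0,0,2.2],
    [0,0,0,0,0,0,2.2],
  ],
)

```text
time: 15.62
position: [0.5101, 0.0901, 0.1648]
tool_rot: [-0.142, 0.695, 0.134, 0.692]
ft_force: [-0.4, -1.2, -0.1]
grip_width: 0.0257
```

```bash
python3 avg.py 4
```

```text
t 15.775 jaw 22.51 Mz [ 0.018 -0.097 -0.036 -0.041] mean -0.039 tau6 -0.018 F [-0.9 -0.9 -0.3] pos [0.5101 0.09   0.1648] w 0.0254
```

>>> arm_command(
  plan=[
    [0,0,0,0,0,0,3.0],
    [0,0,0,0,0,0,6.5],
    [0,0,0,0,0,0,6.5],
    [0,0,0,0.035,0,0,6.5],
    [2,0,0,0,0,0,6.5],
    [2,0,0,0,0,0,6.5],
    [0,0,0,0,0,0,6.5],
    [0,0,0,0,0,0,6.5],
  ],
)

```text
time: 16.82
position: [0.5111, 0.0901, 0.125]
tool_rot: [-0.128, 0.696, 0.12, 0.696]
ft_force: [0.2, 0.4, -0.2]
grip_width: 0.0647
```

```bash
python3 st.py .5095 .0905 .125 20.4;python3 - <<'E'
from h import *
im,d=optics.camera("scene"); cv2.imwrite("pics/s3.png",cv2.resize(im[130:220,220:310],(720,720),interpolation=2)[:600])
E
```

```text
t 16.825 pos [0.5111 0.0901 0.125 ] jaw 20.21 tilt 0.72 F [ 0.24  0.43 -0.25] M [ 0.032 -0.141 -0.021] w 0.0647 q [-0.034  0.532  1.789 -0.017  0.818 -0.375] tau6 -0.002
tool shift cm [ 0.    0.09 -0.14] ax for jaw -0.003
```

View pics/s3.png

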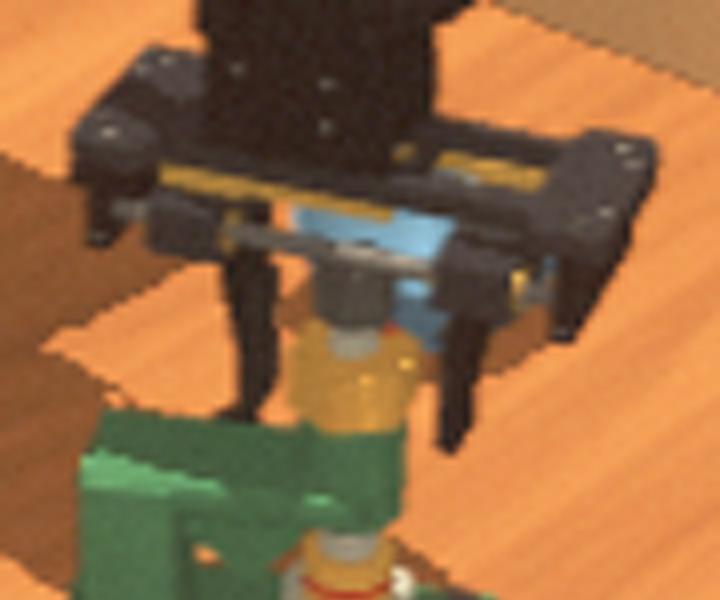

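The fingers straddle the nut at (350,375) and the red dot is still at the rear. I'll close on the nut.

>>> arm_command(
  plan=[
    [0,0.1,-0.1,0,0,0,6.5],
    [0,0,0,0,0,0,4.0],
    [0,0,0,0,0,0,4.0],
    [0,0,0,0,0,0,4.0],
    [0,0,0,0,0,0,4.0],
  ],
  grip_force=60,
)

```text
time: 17.5
position: [0.5099, 0.0906, 0.1267]
tool_rot: [-0.129, 0.695, 0.119, 0.697]
ft_force: [-1.5, -1.5, 0.7]
grip_width: 0.0414
```

```bash
python3 st.py .5095 .091 .125 20.4
```

```text
t 17.5 pos [0.5099 0.0906 0.1267] jaw 20.24 tilt 0.78 F [-1.51 -1.47  0.67] M [-0.234  0.17   0.068] w 0.0414 q [-0.032  0.527  1.792 -0.018  0.818 -0.374] tau6 0.127
tool shift cm [ 0.17  0.06 -0.03] ax for jaw -0.003
```

>>> arm_command(
  plan=[
    [0,0,0,0.04,0,0,4.0],
    [0,0,0,0.04,0,0,4.0],
    [0,0,0,0.04,0,0,4.0],
    [0,0,0,0.04,0,0,4.0],
  ],
)

```text
time: 18.0
position: [0.5101, 0.0906, 0.1267]
tool_rot: [-0.076, 0.703, 0.065, 0.705]
ft_force: [0.3, -0.5, 0.3]
grip_width: 0.0415
```

```bash
python3 m.py
```

```text
18.0 jaw 11.39 Mz 0.545 t6 0.35 v6 0.315 F [ 0.3 -0.5  0.3]
```

>>> arm_command(
  plan=[
    [0,0,0,0.04,0,0,4.0],
  ],
)

```text
time: 18.12
position: [0.5101, 0.0906, 0.1267]
tool_rot: [-0.062, 0.704, 0.051, 0.706]
ft_force: [-0.8, 0.1, 0.8]
grip_width: 0.0418
```

```bash
python3 m.py
```

```text
18.125 jaw 9.18 Mz 0.519 t6 0.351 v6 0.312 F [-0.8  0.1  0.8]
```

>>> arm_command(
  plan=[
    [0,0,0,0.04,0,0,4.0],
  ],
)

```text
time: 18.25
position: [0.5102, 0.0906, 0.1267]
tool_rot: [-0.049, 0.705, 0.037, 0.707]
ft_force: [0.3, 0.9, 0.7]
grip_width: 0.0414
```

```bash
python3 m.py
```

```text
18.25 jaw 6.96 Mz 0.582 t6 0.351 v6 0.312 F [0.3 0.9 0.7]
```

>>> arm_command(
  plan=[
    [0,0,0,0.04,0,0,4.0],
  ],
)

```text
time: 18.38
position: [0.5102, 0.0906, 0.1267]
tool_rot: [-0.035, 0.705, 0.023, 0.708]
ft_force: [0.4, -0.2, 0.5]
grip_width: 0.0415
```

```bash
python3 m.py
```

```text
18.375 jaw 4.75 Mz 0.542 t6 0.352 v6 0.314 F [ 0.4 -0.2  0.5]
```

>>> arm_command(
  plan=[
    [0,0,0,0.04,0,0,4.0],
  ],
)

```text
time: 18.5
position: [0.5102, 0.0905, 0.1267]
tool_rot: [-0.022, 0.705, 0.009, 0.708]
ft_force: [0.7, -0.4, 1.1]
grip_width: 0.0415
```

```bash
python3 m.py
```

```text
18.5 jaw 2.54 Mz 0.549 t6 0.352 v6 0.313 F [ 0.7 -0.4  1.1]
```

>>> arm_command(
  plan=[
    [0,0,0,0.04,0,0,4.0],
  ],
)

```text
time: 18.62
position: [0.5103, 0.0906, 0.1267]
tool_rot: [-0.008, 0.705, -0.004, 0.709]
ft_force: [0.3, -0.4, 0.2]
grip_width: 0.0415
```

```bash
python3 m.py
```

```text
18.625 jaw 0.33 Mz 0.551 t6 0.353 v6 0.314 F [ 0.3 -0.4  0.2]
```

>>> arm_command(
  plan=[
    [0,0,0,0.04,0,0,4.0],
  ],
)

```text
time: 18.75
position: [0.5103, 0.0906, 0.1267]
tool_rot: [0.005, 0.705, -0.018, 0.709]
ft_force: [1.6, 1.3, -0.2]
grip_width: 0.0414
```

```bash
python3 m.py
```

```text
18.75 jaw -1.89 Mz 0.523 t6 0.353 v6 0.313 F [ 1.6  1.3 -0.2]
```

The nut baseline is flat at t6 = 0.353, and t6 = Mz − 0.20 holds for both parts, so its gain is 1. That puts the foot at about 9 N. I'll continue.

>>> arm_command(
  plan=[
    [0,0,0,0.04,0,0,4.0],
    [0,0,0,0.04,0,0,4.0],
  ],
)

```text
time: 19.0
position: [0.5104, 0.0906, 0.1267]
tool_rot: [0.032, 0.704, -0.046, 0.708]
ft_force: [-0.3, -0.8, 0.4]
grip_width: 0.0421
```

```bash
python3 m.py
```

```text
19.0 jaw -6.32 Mz 0.539 t6 0.355 v6 0.314 F [-0.3 -0.8  0.4]
```

>>> arm_command(
  plan=[
    [0,0,0,0.04,0,0,4.0],
    [0,0,0,0.04,0,0,4.0],
  ],
)

```text
time: 19.25
position: [0.5105, 0.0905, 0.1267]
tool_rot: [0.059, 0.702, -0.073, 0.706]
ft_force: [-1.0, 0.6, 0.3]
grip_width: 0.0412
```

```bash
python3 m.py
```

```text
19.25 jaw -10.76 Mz 0.596 t6 0.356 v6 0.314 F [-1.   0.6  0.3]
```

>>> arm_command(
  plan=[
    [0,0,0,0.04,0,0,4.0],
    [0,0,0,0.04,0,0,4.0],
  ],
)

```text
time: 19.5
position: [0.5106, 0.0905, 0.1267]
tool_rot: [0.086, 0.699, -0.101, 0.703]
ft_force: [0.4, 0.2, 0.8]
grip_width: 0.0415
```

```bash
python3 m.py
```

```text
19.5 jaw -15.21 Mz 0.528 t6 0.358 v6 0.313 F [0.4 0.2 0.8]
```

>>> arm_command(
  plan=[
    [0,0,0,0.04,0,0,4.0],
    [0,0,0,0.04,0,0,4.0],
  ],
)

```text
time: 19.75
position: [0.5107, 0.0904, 0.1267]
tool_rot: [0.113, 0.694, -0.128, 0.699]
ft_force: [0.9, -0.1, 0.3]
grip_width: 0.0415
```

```bash
python3 m.py
```

```text
19.75 jaw -19.66 Mz 0.559 t6 0.383 v6 0.313 F [ 0.9 -0.1  0.3]
```

>>> arm_command(
  plan=[
    [0,0,0,0.04,0,0,4.0],
    [0,0,0,0.04,0,0,4.0],
  ],
)

```text
time: 20.0
position: [0.5107, 0.0904, 0.1268]
tool_rot: [0.14, 0.689, -0.155, 0.694]
ft_force: [0.3, -0.6, 0.5]
grip_width: 0.0414
```

```bash
python3 m.py
```

```text
20.0 jaw -24.09 Mz 0.619 t6 0.419 v6 0.311 F [ 0.3 -0.6  0.5]
```

>>> arm_command(
  plan=[
    [0,0,0,0.04,0,0,4.0],
    [0,0,0,0.04,0,0,4.0],
  ],
)

```text
time: 20.25
position: [0.5108, 0.0904, 0.1268]
tool_rot: [0.166, 0.682, -0.182, 0.688]
ft_force: [0.9, -0.2, 0.4]
grip_width: 0.0414
```

```bash
python3 m.py
```

```text
20.25 jaw -28.52 Mz 0.662 t6 0.458 v6 0.311 F [ 0.9 -0.2  0.4]
```

>>> arm_command(
  plan=[
    [0,0,0,0.04,0,0,4.0],
    [0,0,0,0.04,0,0,4.0],
  ],
)

```text
time: 20.5
position: [0.5109, 0.0903, 0.1268]
tool_rot: [0.192, 0.675, -0.209, 0.681]
ft_force: [0.6, -1.4, 1.4]
grip_width: 0.0414
```

```bash
python3 m.py
```

```text
20.5 jaw -32.94 Mz 0.701 t6 0.499 v6 0.31 F [ 0.6 -1.4  1.4]
```

>>> arm_command(
  plan=[
    [0,0,0,0.04,0,0,4.0],
    [0,0,0,0.04,0,0,4.0],
    [0,0,0,0.04,0,0,4.0],
    [0,0,0,0.04,0,0,4.0],
  ],
)

```text
time: 21.0
position: [0.5109, 0.0902, 0.1268]
tool_rot: [0.243, 0.658, -0.261, 0.664]
ft_force: [0.3, -1.1, 1.2]
grip_width: 0.0416
```

```bash
python3 m.py
```

```text
21.0 jaw -41.74 Mz 0.705 t6 0.579 v6 0.308 F [ 0.3 -1.1  1.2]
```

>>> arm_command(
  plan=[
    [0,0,0,0.04,0,0,4.0],
    [0,0,0,0,0,0,4.0],
  ],
)

```text
time: 21.25
position: [0.511, 0.0902, 0.1268]
tool_rot: [0.256, 0.653, -0.273, 0.659]
ft_force: [1.0, -1.4, 1.0]
grip_width: 0.0414
```

```bash
python3 m.py
```

```text
21.25 jaw -43.92 Mz 0.199 t6 0.232 v6 -0.009 F [ 1.  -1.4  1. ]
```

>>> arm_command(
  plan=[
    [0,0,0,0,0,0,5.0],
    [0,0,0,0,0,0,6.5],
    [0,0,0,0,0,0,6.5],
    [0,0,0,0,0,0,6.5],
    [-3,0,0,0,0,0,6.5],
    [-4,0,0,0,0,0,6.5],
    [-4,0,0,0,0,0,6.5],
    [0,0,0,0,0,0,6.5],
    [0,0,0,0,0,0,6.5],
  ],
)

```text
time: 22.38
position: [0.5104, 0.0933, 0.2386]
tool_rot: [0.256, 0.653, -0.274, 0.658]
ft_force: [0.2, -0.7, 0.3]
grip_width: 0.065
```

```bash
python3 m.py; python3 - <<'E'
from h import *
print(robot.get_obs()["position"])
im,d=optics.camera("scene"); cv2.imwrite("pics/s4.png",cv2.resize(im[130:260,180:340],(800,600),interpolation=2))
E
```

```text
22.375 jaw -43.97 Mz -0.002 t6 0.001 v6 -0.001 F [ 0.2 -0.7  0.3]
[0.51035825 0.09330434 0.23855147]
```

View pics/s4.png

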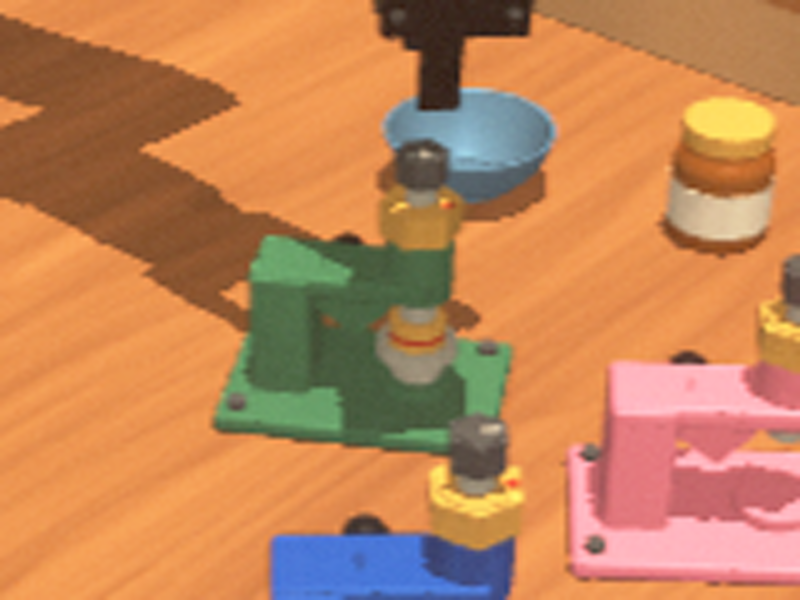

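The image shows a clear gripper, the nut and screw released, and the gauge upright in its cup with the foot on it at (418,320). The red dot is back near its starting side. I'll hand in.

```bash
python3 -c "
from rig import workorder
print(workorder.hand_in())"
```

```text
the job is handed in; nothing more can be done
None
```

The green cracker is set to the gauge and handed in at about 22 s. The interface gave no verdict, and the forces below are worked out from joint torque, not read directly.

- **Loosening:** I turned the jam nut back about 0.97 rad. It was a little past the suggested 0.95, but well short of the stop at 1.38.
- **Screw:** I turned it clockwise about 1.15 rad. The foot began to bear about 0.22 rad before the end, and the torque slope of about 0.40 N m/rad means roughly 40 N/rad. That puts the foot at about 9 N; the range is 4 to 20 N.
- **Nut:** I retightened it until the torque was about 0.24 N m above loose, a clamp of about 27 N. Counting the angle from where it met its seat gives about 28 N, so the two agree.
- **Last look:** The gauge stands upright in its cup with the foot on it. The gripper was open about 5 cm above the head, with forces near zero. The bowl and jar in view look undisturbed. I did not re-check the weight and date box, but the arm never worked near them.

**Disagreements:**
- My first estimate of the head's angle was well off, so I re-gripped twice until the gripper sat on the flats; this took a few seconds.
- Single wrist-moment readings scattered by about 0.04 N m, so I relied on the steadier torque of joint 6. It ran a constant 0.20 N m below the moment for both parts.
- The torque reading for the last step on the screw was unusable because that step was faster, so the 9 N is extrapolated over that step.

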